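# Stir the polishing beads

### The job

Take the stirring rod with the blue grip out of its rack and stir the beads round in the orange bowl of the bench polisher, its tip down among them, until both blue beads have been carried well away (at least 2 cm) from where they lay. Then hang the rod back, upright, in the same rack hole it came from and let go; both blue beads must still be in the bowl.

Things in the scene. Friction and masses are not known exactly. Their poses are not given: they have to be found in the camera images.
- rod: Upright rod, 146 mm; origin at its lower tip, z up. White shaft 18 mm across to 85 mm, grey collar 58 mm across to 91 mm, square blue grip 22 mm (faces along x, y) to the top: grip it firmly. Hangs by the collar, centred in a 36 mm hole of a fixed rack; tip 15 mm, rack's 8 mm top plate 100 mm above the bench. A like tool with a red grip hangs in the other hole, 110 mm off: not wanted. Rack, holes vary.
- polisher: Bench polisher fixed to the bench: round grey base 170 mm across, 35 mm tall, under an open orange bowl. Origin on the bowl's axis at bench level, z up. Flat inner floor 40 mm above the origin, rim at 80 mm; inside 140 mm across at the floor, 148 mm at the rim, wall 4 mm. Holds six loose beads. The steel dish of brass spacers is not it; they may change sides.
- bead_a: One of two blue beads (ball 22 mm across, 12 g) loose on the floor of the orange bowl, its centre about 34 mm from the bowl's axis, on opposite sides; two white beads of that size lie between them on each side, so that the six make an even ring. Origin at its centre.
- bead_b: The other of two blue beads (ball 22 mm across, 12 g) loose on the floor of the orange bowl, its centre about 34 mm from the bowl's axis, on opposite sides; two white beads of that size lie between them on each side, so that the six make an even ring. Origin at its centre.
Mind the look-alikes: they are no part of the job. Leave any purple look-alike of the rod alone.

How it is judged:
By the outcome, as a careful person would: the job done as asked, in the order asked, and still so for the second after the job is handed in, with the robot touching nothing.
It also fails if it takes over 64 s, if anything falls off the work surface, if the arm or the gripper's body presses on something with over 40 N, if the wrist force passes 120 N, or if a joint passes its speed limit or range.

### The arm

A 7-joint arm with a two-finger parallel gripper is mounted at the origin on the work surface. World frame = base frame: x ahead of the robot, y to its left, z up, the work surface at z = 0. Lengths are in m, angles in rad, forces in N, time in s.
With the tool pointing down it reaches from about 0.425 to 0.925 m from the base axis. Payload 6.8 kg.
Tool frame: the origin (TCP) lies midway between the tips of the shut fingers; the grasp point (between the pads) lies 19 mm behind it; z points along the fingers, y is the direction in which the jaws open and shut (so a half turn about z gives the same grasp; the last joint's range is limited). The gripper opens to 85 mm and grips with 20 to 120 N. Pads are 22 mm wide; open, the fingers measure 114 mm over their backs; the gripper's body (76 mm by 85 mm) begins 54 mm behind the grasp point. The pads swing forward as they close: fully open they stand 13 mm farther back than shut.
Start: joints at [1.142, 0.477, 0.022, 1.555, -0.011, 1.109, -0.083], TCP at [0.213, -0.641, 0.231] pointing down, gripper open.
Joint ranges: [-2.96, 2.96], [-0.34, 2.1], [-1.41, 1.46], [0.24, 2.44], [-1.37, 4.51], [0.17, 1.92], [-2.96, 2.96]. Speed limits (rad/s): [2.39, 2.39, 3.14, 3.14, 3.14, 3.14, 3.14].

### API

Orientations are given as a unit quaternion [w, x, y, z].
In Python, from station import bot gives the robot as it stands. The module is installed in compiled form; this text tells all that it offers.
- The arm moves only by the tool play_rows, never from a script. Its argument "motion" is a list of rows, each a list of 2 entries, a list of its own where there are three numbers: the shift along the tool's x, y, z as a fraction of full scale, then the turn, a rotation vector about the tool's x, y, z as a fraction of full scale. In form: [[[tx, ty, tz], [rx, ry, rz]], ...]. A call has 1 to 8 rows; each row is the pose to reach, as a shift and turn from the pose measured when the call began, along the tool's axes at that moment, turning the shorter way round; what a row does not reach only later rows make up. Full scale, the value 1, is 400 mm for a shift and 360 degrees for a turn. A row lasts 1/10 s, in which the tool goes at most 50 mm and 8.59 degrees, less where a joint would pass 70% of its speed; a pose out of reach is approached as far as the arm can. A call with a number of a shift or a turn outside -1 to 1 is refused whole. A call with a gripper value outside its range is refused whole. "fingers" is the finger opening in mm, from 0 to 85.4, set as the call begins (left out, the last holds). The fingers move at their own pace and stop on an object; "grip_force" is the grip in N (left out, the last holds). Time passes only in rows, so rows that repeat a pose let the fingers close. It gives the time, the measured TCP pose, the force and the opening at its end, in the units of the state.
- bot.get_obs(): the state, without advancing time (a new reading comes with each control period).
- bot.read_camera(name): name is "scene" or "top" or "wrist"; returns a dict with "pixels" (480x640x3 uint8, red, green, blue), "range_z" (480x640 float32, m along the optical axis (not along the pixel's ray), 0 where there is no reading), "fovy" (degrees; the focal length in pixels is half the picture's height over the tangent of half this angle, whatever the lens; pixels are square), "cx", "cy" (the principal point, pixels), "pose" (4x4, takes a point from camera to world coordinates). Camera axes: x right, y down, z forward; pixel columns grow to the right and rows downward; lengths in m; the calibration is good to about 2 mm. A picture is of the moment at which its call begins.
- bot.hand_in(): hands the job in, once; it reports no verdict.
The state is a dict: "t": time; "q": joint angles; "joint_vel": joint speeds; "joint_torque": joint torques, N m; "eef_pos": TCP position; "tool_rot": TCP orientation; "contact_force": force on the tool from outside, world axes, zero at the start; "torque": the same for the moment, N m; "gripper_width": opening from 0.0 (shut) to 1.0 (fully open).
Only numpy, scipy, OpenCV 4.12 (cv2) and the standard library are available. Lean on these libraries where they do the work, as an engineer would, in place of code of your own. Each camera call takes 0.05 s, during which the arm holds its last target.

## Working session

There is one attempt and no reset: what is moved stays moved. The work goes in short steps, Python scripts to look and compute and a tool call to move; the robot and the scene stay as the last step left them, time stands still between calls to the robot, and variables do not carry over. Pictures are saved under pics/ and viewed, and the job is handed in when it is done.

Besides the shell and the picture viewer there is one more tool, called after "Request:" as name(argument=value, ...), one argument or row to a line, values as JSON. play_rows: Moves the arm, as the interface text tells. Shift numbers are shares of 400 mm and turn numbers shares of 360 degrees, none past 1 either way. Its arguments: {"type":"object","properties":{"motion":{"type":"array"},"fingers":{"type":"number"},"grip_force":{"type":"number"}},"required":["motion"]}

```bash
mkdir -p pics; cat > h.py <<'E'
import numpy as np,cv2
from station import bot
def cam(n,save=None):
    c=bot.read_camera(n)
    if save: cv2.imwrite('pics/'+save,c['pixels'][:,:,::-1])
    return c
def ray(c,u,v):
    f=240/np.tan(np.radians(c['fovy'])/2)
    d=np.array([(u-c['cx'])/f,(v-c['cy'])/f,1.])
    T=np.array(c['pose']);return T[:3,3],T[:3,:3]@d
def onplane(c,u,v,z):
    o,d=ray(c,u,v);return o+d*(z-o[2])/d[2]
def pts(c):
    f=240/np.tan(np.radians(c['fovy'])/2)
    v,u=np.mgrid[:480,:640];Z=c['range_z']
    P=np.stack([(u-c['cx'])/f*Z,(v-c['cy'])/f*Z,Z],-1)
    T=np.array(c['pose']);return P@T[:3,:3].T+T[:3,3]
E
python3 - <<'E'
from h import *
for n in('scene','top','wrist'):
    c=cam(n,n+'0.png');print(n,c['fovy'],c['cx'],c['cy'],np.round(c['pose'],3).tolist())
print(bot.get_obs())
E
```

```text
scene 53.6089051781687 317.4160632926169 232.0419384838517 [[-0.649, 0.596, -0.473, 1.051], [0.76, 0.493, -0.423, 0.416], [-0.019, -0.634, -0.773, 0.847], [0.0, 0.0, 0.0, 1.0]]
top 56.60847273451974 325.4342383790043 239.15202758502 [[-0.186, -0.963, 0.196, 0.403], [-0.983, 0.182, -0.036, -0.005], [-0.001, -0.199, -0.98, 0.867], [0.0, 0.0, 0.0, 1.0]]
wrist 70.80820856830834 325.71666904098765 241.5136507258018 [[0.315, -0.904, -0.289, 0.287], [-0.949, -0.301, -0.094, -0.616], [-0.002, 0.303, -0.953, 0.374], [0.0, 0.0, 0.0, 1.0]]
{'t': 0.15, 'q': array([ 1.1419151 ,  0.47764673,  0.02233935,  1.55618304, -0.01149771,
        1.10930209, -0.08309386]), 'joint_vel': array([-0.0002326 , -0.00235678,  0.00060313, -0.00319216,  0.00049304,
        0.00279093, -0.00036931]), 'joint_torque': array([ 2.70943252e-03, -5.96922970e+01,  1.60987314e+00, -2.81490862e+01,
        1.25589155e-02,  6.48470304e-03,  3.14351979e-06]), 'eef_pos': array([ 0.21269318, -0.64014937,  0.23054188]), 'tool_rot': array([-6.87004453e-04,  9.87162185e-01,  1.59719511e-01, -1.60821231e-04]), 'contact_force': array([-0.78550106,  0.47740748,  0.98671084]), 'torque': array([-0.03641602,  0.01910475, -0.01190228]), 'gripper_width': 1.0002489002511292}
```

View pics/scene0.png

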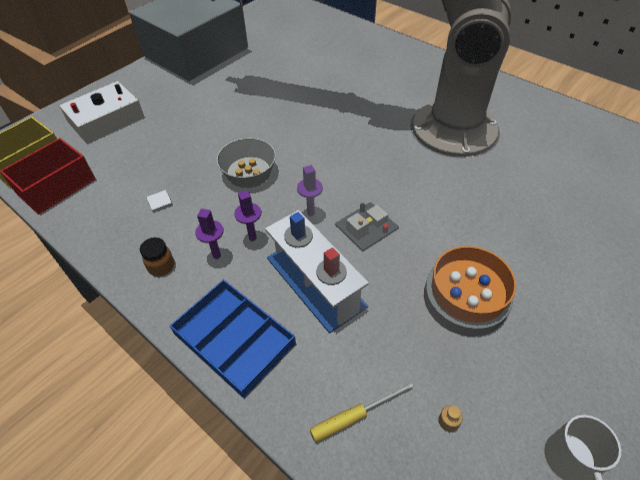

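View pics/top0.png

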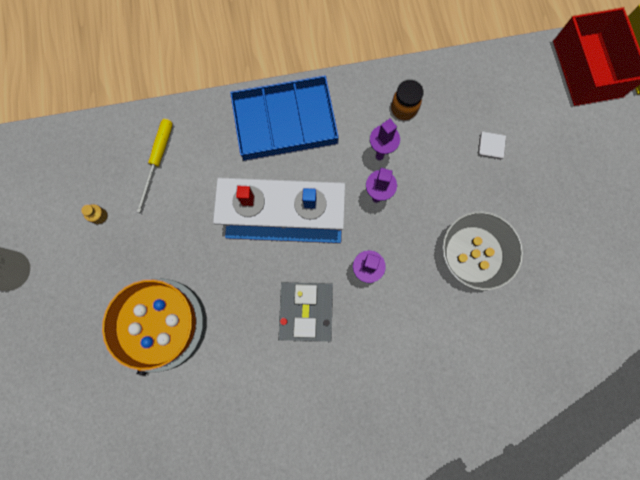

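View pics/wrist0.png

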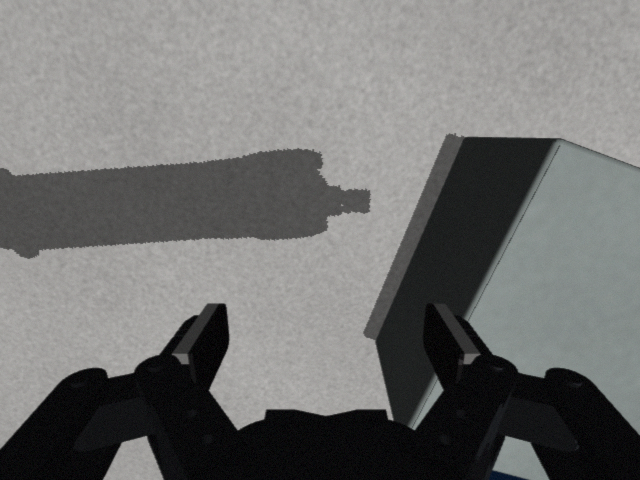

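```bash
cat > m.py <<'E'
from h import *
def masks(c):
    hsv=cv2.cvtColor(c['pixels'],cv2.COLOR_RGB2HSV);H,S,V=[hsv[...,i].astype(int) for i in range(3)]
    return H,S,V
for n in('top','scene'):
    c=cam(n);H,S,V=masks(c);P=pts(c);ok=c['range_z']>0
    blue=(H>105)&(H<122)&(S>150)&(V>50)&ok
    for nm,m in(('blue',blue),('red',((H<6)|(H>174))&(S>150)&ok&(V>60)),('orange',(H>=8)&(H<20)&(S>180)&ok),('purple',(H>130)&(H<160)&(S>100)&ok)):
        k,l,st,ce=cv2.connectedComponentsWithStats(m.astype(np.uint8))
        for i in range(1,k):
            if st[i,4]<25: continue
            q=P[l==i]
            print(n,nm,st[i].tolist(),'med',np.round(np.median(q,0),3),'lo',np.round(np.percentile(q,3,axis=0),3),'hi',np.round(np.percentile(q,97,axis=0),3))
            hi=q[q[:,2]>np.percentile(q[:,2],97)-.004]
            if nm in('blue','red') and .14<hi[:,2].mean()<.18:
                r=cv2.minAreaRect((hi[:,:2]*1000).astype(np.float32));print('   TOP',hi.mean(0).round(4),r,len(hi))
    # orange rim circle
    m=(H>=8)&(H<20)&(S>150)&ok&(P[...,2]>.074)&(P[...,2]<.088)
    q=P[m]
    k,l,st,ce=cv2.connectedComponentsWithStats(m.astype(np.uint8));i=1+np.argmax(st[1:,4])
    q=P[m&(P[...,2]>.07)]
    med=np.median(q,0);q=q[np.linalg.norm(q-med,axis=1)<.15]
    A=np.c_[2*q[:,:2],np.ones(len(q))];s=np.linalg.lstsq(A,(q[:,:2]**2).sum(1),rcond=None)[0]
    print(n,'rim',s[:2].round(4),np.sqrt(s[2]+s[0]**2+s[1]**2).round(4),len(q))
    # rack plate, collars
    m=(abs(P[...,2]-.100)<.003)&ok;q=P[m]
    print(n,'plate z',len(q), cv2.minAreaRect((q[:,:2]*1000).astype(np.float32)))
    for z in (.106,):
        m=(abs(P[...,2]-z)<.0025)&ok&(S<60)
        k,l,st,ce=cv2.connectedComponentsWithStats(m.astype(np.uint8))
        for i in range(1,k):
            if st[i,4]>60: print('collar?',st[i].tolist(),P[l==i].mean(0).round(4))
E
python3 m.py
```

```text
top blue [231, 76, 107, 84, 6641] med [0.846 0.001 0.003] lo [ 0.769 -0.095 -0.   ] hi [0.907 0.096 0.034]
top blue [303, 189, 13, 19, 230] med [ 0.618 -0.017  0.16 ] lo [ 0.612 -0.028  0.123] hi [ 0.632 -0.008  0.163]
   TOP [ 0.623  -0.0186  0.1607] ((623.2922973632812, -18.417173385620117), (19.871700286865234, 20.123157501220703), 79.77863311767578) 144
top blue [226, 226, 115, 16, 1034] med [0.604 0.049 0.008] lo [ 0.576 -0.055  0.005] hi [0.631 0.147 0.011]
top blue [154, 300, 11, 10, 84] med [0.502 0.282 0.059] lo [0.495 0.275 0.054] hi [0.511 0.29  0.063]
top blue [141, 337, 11, 10, 85] med [0.442 0.311 0.059] lo [0.435 0.304 0.054] hi [0.449 0.319 0.063]
top red [554, 8, 86, 97, 2854] med [ 0.847 -0.676  0.025] lo [ 0.759 -0.711  0.002] hi [ 0.916 -0.605  0.08 ]
top red [237, 186, 17, 20, 219] med [0.644 0.088 0.16 ] lo [0.637 0.078 0.123] hi [0.658 0.098 0.162]
   TOP [0.6484 0.0883 0.1606] ((648.2801513671875, 88.1929931640625), (20.11357307434082, 20.711881637573242), 79.29816436767578) 142
top red [281, 319, 6, 6, 29] med [0.433 0.069 0.028] lo [0.428 0.065 0.026] hi [0.
[... 2122 characters left out ...]
6, 195] med [ 0.509 -0.093  0.089] lo [ 0.475 -0.122  0.085] hi [ 0.525 -0.073  0.091]
scene purple [235, 190, 26, 51, 659] med [ 0.647 -0.143  0.09 ] lo [ 0.618 -0.173  0.013] hi [ 0.665 -0.126  0.144]
scene purple [196, 209, 27, 49, 729] med [ 0.734 -0.168  0.09 ] lo [ 0.705 -0.193  0.016] hi [ 0.752 -0.151  0.145]
scene rim [0.4748 0.3021] 0.075 400
scene plate z 2868 ((52.63629150390625, -596.6111450195312), (1654.460693359375, 1248.6326904296875), 82.0948486328125)
collar? [548, 31, 92, 31, 180] [-0.4479  0.178   0.1059]
collar? [172, 36, 42, 17, 65] [ 0.2828 -0.7513  0.106 ]
collar? [284, 226, 29, 21, 186] [ 0.6322 -0.0108  0.1047]
collar? [317, 262, 30, 23, 218] [0.6599 0.0965 0.1048]
```

```bash
cat >> h.py <<'E'
from scipy.spatial.transform import Rotation as R
def state():
    o=bot.get_obs();w=o['tool_rot'];return o,np.array(o['eef_pos']),R.from_quat([w[1],w[2],w[3],w[0]])
def shift(target,yaw=None):
    """yaw: desired azimuth deg of tool y, tool down"""
    o,p,r=state()
    s=r.inv().apply(np.array(target)-p)/.4
    t=np.zeros(3)
    if yaw is not None:
        y=np.array([np.cos(np.radians(yaw)),np.sin(np.radians(yaw)),0]);z=np.array([0,0,-1.])
        g=R.from_matrix(np.c_[np.cross(y,z),y,z]);t=(r.inv()*g).as_rotvec()/(2*np.pi)
    return s.round(4),t.round(4)
E
python3 - <<'E'
from h import *
c=cam('top');P=pts(c)
# rack plate: z ~.1 near rod
m=(abs(P[...,2]-.100)<.004)&(abs(P[...,0]-.63)<.09)&(abs(P[...,1]-.035)<.14)&(c['range_z']>0)
k,l,st,ce=cv2.connectedComponentsWithStats(m.astype(np.uint8));i=1+np.argmax(st[1:,4])
q=P[l==i];print(cv2.minAreaRect((q[:,:2]*1000).astype(np.float32)),q[:,2].mean())
print(state()[1],shift([.626,-.0165,.25],-12.5), shift([.42,-.33,.25],-12.5))
E
```

```text
((636.9606323242188, 35.72137451171875), (230.45506286621094, 85.4539566040039), 76.87499237060547) 0.09968398516444343
[ 0.21277407 -0.6404015   0.2309573 ] (array([ 1.4722, -1.1545, -0.047 ]), array([-1.000e-04, -0.000e+00, -1.642e-01])) (array([ 0.7363, -0.5731, -0.0473]), array([-1.000e-04, -0.000e+00, -1.642e-01]))
```

Request:
play_rows(
  motion=[
    [[0.074,-0.057,-0.048],[0,0,-0.0205]],
    [[0.166,-0.129,-0.048],[0,0,-0.041]],
    [[0.258,-0.2,-0.048],[0,0,-0.0615]],
    [[0.35,-0.272,-0.048],[0,0,-0.082]],
    [[0.442,-0.344,-0.048],[0,0,-0.1025]],
    [[0.534,-0.416,-0.048],[0,0,-0.123]],
    [[0.626,-0.487,-0.048],[0,0,-0.1435]],
    [[0.736,-0.573,-0.048],[0,0,-0.1642]],
  ],
  fingers=50,
)

```text
t: 1.1
eef_pos: [0.4171, -0.3338, 0.2505]
tool_rot: [0.0, 0.779, 0.628, -0.0]
contact_force: [1.0, 0.1, -0.3]
gripper_width: 0.583
```

```bash
python3 - <<'E'
from h import *
print(state()[0]['t'],state()[1],shift([.626,-.0165,.26],-13))
E
```

```text
1.1 [ 0.41711968 -0.33376688  0.25054517] (array([ 0.886 ,  0.3418, -0.0238]), array([0.   , 0.   , 0.002]))
```

Request:
play_rows(
  motion=[
    [[0.11,0.043,-0.024],[0,0,0.002]],
    [[0.22,0.086,-0.024],[0,0,0.002]],
    [[0.33,0.128,-0.024],[0,0,0.002]],
    [[0.44,0.171,-0.024],[0,0,0.002]],
    [[0.55,0.213,-0.024],[0,0,0.002]],
    [[0.66,0.256,-0.024],[0,0,0.002]],
    [[0.775,0.299,-0.024],[0,0,0.002]],
    [[0.886,0.342,-0.024],[0,0,0.002]],
  ],
)

```text
t: 1.9
eef_pos: [0.6269, -0.0148, 0.2602]
tool_rot: [0.0, 0.783, 0.623, -0.0]
contact_force: [1.7, -0.4, -0.3]
gripper_width: 0.587
```

```bash
python3 - <<'E'
from h import *
c=cam('wrist','w1.png');P=pts(c)
hsv=cv2.cvtColor(c['pixels'],cv2.COLOR_RGB2HSV)
m=cv2.inRange(hsv,(105,150,50),(122,255,255));k,l,st,ce=cv2.connectedComponentsWithStats(m)
for i in range(1,k):
    if st[i,4]>100:
        q=P[l==i];hi=q[q[:,2]>.155]
        print(st[i],np.median(q,0).round(3))
        if len(hi)>50:print(hi.mean(0).round(4),cv2.minAreaRect((hi[:,:2]*1000).astype(np.float32)))
m=(abs(P[...,2]-.106)<.002)&(np.hypot(P[...,0]-.626,P[...,1]+.0165)<.045)
q=P[m];
if len(q):print('collar',len(q),cv2.minEnclosingCircle((q[:,:2]*1000).astype(np.float32)))
print(state()[0]['t'],state()[1],shift([.626,-.0165,.118],-13))
E
```

```text
[  433    27   155   223 24952] [0.847 0.009 0.005]
[0.6447 0.0612 0.404 ] ((644.657958984375, 61.240211486816406), (0.0, 0.0), 0.0)
[ 310  217   28   42 1087] [ 0.626 -0.011  0.162]
[ 0.6257 -0.0154  0.163 ] ((632.9141845703125, 17.368988037109375), (90.76295471191406, 20.48655891418457), 77.24383544921875)
collar 1728 ((625.2094116210938, -17.38182830810547), 28.91071891784668)
1.95 [ 0.62991906 -0.00478119  0.26034644] (array([-0.0332, -0.0039,  0.3556]), array([ 0.0003, -0.0011,  0.0015]))
```

View pics/w1.png

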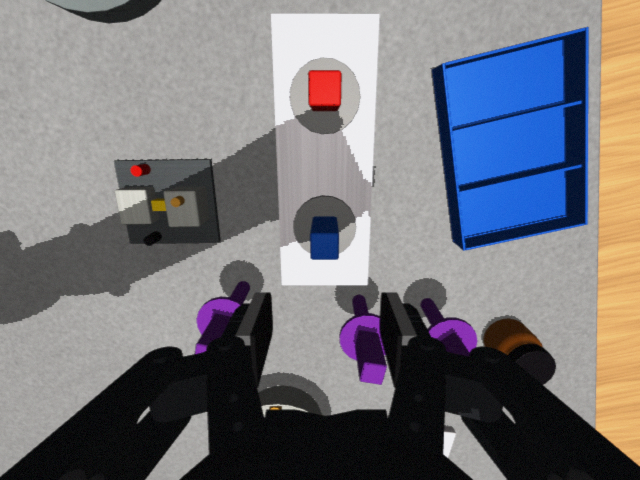

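Request:
play_rows(
  motion=[
    [[-0.033,-0.004,0.0],[0,0,0.0015]],
    [[-0.033,-0.004,0.0],[0,0,0.0015]],
    [[-0.033,-0.004,0.0],[0,0,0.0015]],
    [[-0.033,-0.004,0.0],[0,0,0.0015]],
  ],
)

```text
t: 2.35
eef_pos: [0.6251, -0.0191, 0.2604]
tool_rot: [-0.001, 0.783, 0.622, 0.003]
contact_force: [-0.1, -0.7, 0.3]
gripper_width: 0.589
```

```bash
cat > w.py <<'E'
from h import *
import sys
c=cam('wrist',sys.argv[1]);P=pts(c)
hsv=cv2.cvtColor(c['pixels'],cv2.COLOR_RGB2HSV)
m=cv2.inRange(hsv,(105,150,50),(122,255,255));k,l,st,ce=cv2.connectedComponentsWithStats(m)
for i in range(1,k):
    if st[i,4]>100:
        q=P[l==i];hi=q[(q[:,2]>.155)&(q[:,2]<.17)&(abs(q[:,1])<.05)]
        if len(hi)>50:print(hi.mean(0).round(4),cv2.minAreaRect((hi[:,:2]*1000).astype(np.float32)))
m=(abs(P[...,2]-.106)<.002)&(np.hypot(P[...,0]-.626,P[...,1]+.0165)<.04)
q=P[m];
if len(q):print('collar',len(q),cv2.minEnclosingCircle((q[:,:2]*1000).astype(np.float32)))
print(state()[0]['t'],state()[1],shift([.626,-.0165,.118],-13))
E
python3 w.py w2.png
```

```text
[ 0.6257 -0.0158  0.1618] ((625.6160278320312, -16.643146514892578), (21.051284790039062, 21.05827522277832), 76.343994140625)
collar 1750 ((625.399658203125, -17.15503692626953), 28.789243698120117)
2.4 [ 0.62517816 -0.01882321  0.26037699] (array([ 0.0038, -0.    ,  0.356 ]), array([ 0.0003, -0.001 , -0.0003]))
```

Request:
play_rows(
  motion=[
    [[0.004,0,0.1],[0.0003,-0.001,0]],
    [[0.004,0,0.19],[0.0003,-0.001,0]],
    [[0.004,0,0.27],[0.0003,-0.001,0]],
    [[0.004,0,0.32],[0.0003,-0.001,0]],
    [[0.004,0,0.35],[0.0003,-0.001,0]],
    [[0.004,0,0.356],[0.0003,-0.001,0]],
    [[0.004,0,0.356],[0.0003,-0.001,0]],
    [[0.004,0,0.356],[0.0003,-0.001,0]],
  ],
)

```text
t: 3.2
eef_pos: [0.627, -0.0165, 0.1194]
tool_rot: [0.001, 0.783, 0.622, 0.001]
contact_force: [-0.6, -0.3, 0.5]
gripper_width: 0.586
```

```bash
python3 w.py w3.png
```

```text
[ 0.626  -0.0149  0.1615] ((625.5654296875, -16.855422973632812), (22.136898040771484, 21.05129051208496), 76.6784439086914)
collar 5252 ((624.9132080078125, -17.225486755371094), 29.247783660888672)
3.25 [ 0.62698324 -0.01643885  0.11945413] (array([-0.0007, -0.0024,  0.0036]), array([ 0.0004, -0.0001, -0.0003]))
```

View pics/w3.png

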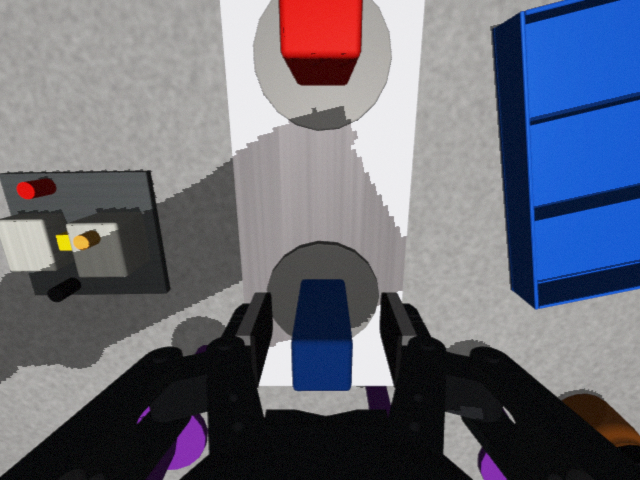

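Request:
play_rows(
  motion=[
    [[-0.001,-0.004,0.003],[0,0,0]],
    [[-0.001,-0.004,0.003],[0,0,0]],
    [[-0.001,-0.004,0.003],[0,0,0]],
    [[-0.001,-0.004,0.003],[0,0,0]],
    [[-0.001,-0.004,0.003],[0,0,0]],
    [[-0.001,-0.004,0.003],[0,0,0]],
    [[-0.001,-0.004,0.003],[0,0,0]],
    [[-0.001,-0.004,0.003],[0,0,0]],
  ],
  fingers=10,
  grip_force=80,
)

```text
t: 4.05
eef_pos: [0.6258, -0.0164, 0.1192]
tool_rot: [0.001, 0.783, 0.622, 0.001]
contact_force: [-1.4, 0.5, 6.2]
gripper_width: 0.248
```

```bash
python3 w.py w4.png; python3 -c "
from h import *
o=state()[0];print(o['contact_force'],o['gripper_width']*85.4,o['tool_rot'],o['q'])"
```

```text
[ 0.6263 -0.0149  0.1615] ((625.9652709960938, -16.830293655395508), (22.451765060424805, 22.07893180847168), 77.28977966308594)
collar 3705 ((625.5322265625, -16.902639389038086), 28.80464744567871)
4.1 [ 0.62578861 -0.01644422  0.11915179] (array([-0.    ,  0.0005,  0.0029]), array([ 0.0006, -0.0001, -0.0004]))
[-1.54757662 -0.39509605  6.86109602] 20.987847730316663 [0.00113348 0.783295   0.62164762 0.00137769] [ 0.24776074  0.55441917 -0.43661228  1.7532201   0.29019193  0.89435622
 -0.54304706]
```

Request:
play_rows(
  motion=[
    [[0,0,-0.03],[0,0,0]],
    [[0,0,-0.08],[0,0,0]],
    [[0,0,-0.14],[0,0,0]],
    [[0,0,-0.2],[0,0,0]],
    [[0,0,-0.26],[0,0,0]],
    [[0,0,-0.31],[0,0,0]],
    [[0,0,-0.32],[0,0,0]],
    [[0,0,-0.32],[0,0,0]],
  ],
)

```text
t: 4.9
eef_pos: [0.6255, -0.0164, 0.2477]
tool_rot: [0.002, 0.783, 0.622, 0.002]
contact_force: [0.1, 0.6, -2.3]
gripper_width: 0.249
```

```bash
python3 m.py | grep -E "rim|top blue|scene blue"; python3 - <<'E'
from h import *
c=cam('top','t2.png');c=cam('scene','s2.png')
o,p,r=state();print(o['t'],p,o['tool_rot'],o['contact_force'],shift([.473,.300,.25],-13))
E
```

```text
top blue [231, 90, 43, 70, 1646] med [0.831 0.077 0.003] lo [ 0.768  0.039 -0.   ] hi [0.906 0.097 0.036]
top blue [301, 201, 17, 12, 138] med [ 0.645 -0.016  0.008] lo [ 0.56  -0.03   0.006] hi [ 0.657 -0.003  0.34 ]
top blue [226, 226, 110, 16, 1031] med [0.603 0.048 0.008] lo [ 0.577 -0.043  0.005] hi [0.632 0.146 0.01 ]
top blue [154, 300, 11, 10, 82] med [0.502 0.282 0.059] lo [0.495 0.275 0.054] hi [0.51  0.29  0.063]
top blue [141, 337, 11, 10, 86] med [0.442 0.311 0.059] lo [0.435 0.304 0.054] hi [0.449 0.318 0.063]
top rim [0.4706 0.2978] 0.0753 489
scene blue [268, 253, 70, 79, 623] med [0.683 0.046 0.006] lo [ 0.651 -0.077  0.003] hi [0.708 0.135 0.009]
scene blue [479, 275, 11, 10, 72] med [0.449 0.316 0.056] lo [0.441 0.307 0.05 ] hi [0.454 0.323 0.06 ]
scene blue [171, 280, 124, 117, 7319] med [0.842 0.001 0.002] lo [ 0.775 -0.096 -0.001] hi [0.911 0.102 0.033]
scene rim [0.4747 0.3019] 0.0751 400
5.1 [ 0.62450465 -0.01653479  0.24564733] [3.58253418e-04 7.83260672e-01 6.21693201e-01 3.92481154e-04] [ 0.46572815  0.82070358 -2.19992336] (array([ 0.6847, -0.5485, -0.0113]), array([ 0.0002, -0.    , -0.0003]))
```

View pics/s2.png

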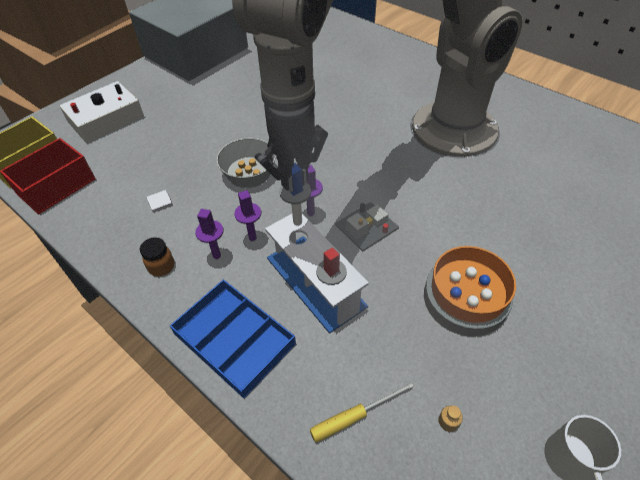

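Request:
play_rows(
  motion=[
    [[0.06,-0.048,-0.011],[0,0,0]],
    [[0.15,-0.12,-0.011],[0,0,0]],
    [[0.25,-0.2,-0.011],[0,0,0]],
    [[0.35,-0.28,-0.011],[0,0,0]],
    [[0.45,-0.36,-0.011],[0,0,0]],
    [[0.55,-0.44,-0.011],[0,0,0]],
    [[0.63,-0.504,-0.011],[0,0,0]],
    [[0.685,-0.5485,-0.011],[0,0,0]],
  ],
)

```text
t: 5.9
eef_pos: [0.4701, 0.3037, 0.2493]
tool_rot: [-0.001, 0.782, 0.623, 0.0]
contact_force: [0.3, 0.8, -1.5]
gripper_width: 0.246
```

Request:
play_rows(
  motion=[
    [[0,0,0],[0,0,0]],
    [[0,0,0],[0,0,0]],
  ],
)

```text
t: 6.1
eef_pos: [0.4692, 0.3043, 0.2486]
tool_rot: [-0.001, 0.781, 0.624, -0.001]
contact_force: [0.4, -0.2, -0.7]
gripper_width: 0.249
```

```bash
python3 - <<'E'
from h import *
c=cam('top','t3.png');c=cam('scene','s3.png');c=cam('wrist','w5.png')
o,p,r=state();print(o['t'],p,o['tool_rot'],o['contact_force'],shift([.4727,.2998,.150],-13.2))
E
```

```text
6.25 [0.47105698 0.3018988  0.24877731] [-1.49927372e-04  7.82683008e-01  6.22420324e-01 -4.76868272e-04] [ 0.65210223 -0.81180317 -1.34066277] (array([-0.004 ,  0.0054,  0.2469]), array([-0.0001,  0.0001,  0.0005]))
```

View pics/s3.png

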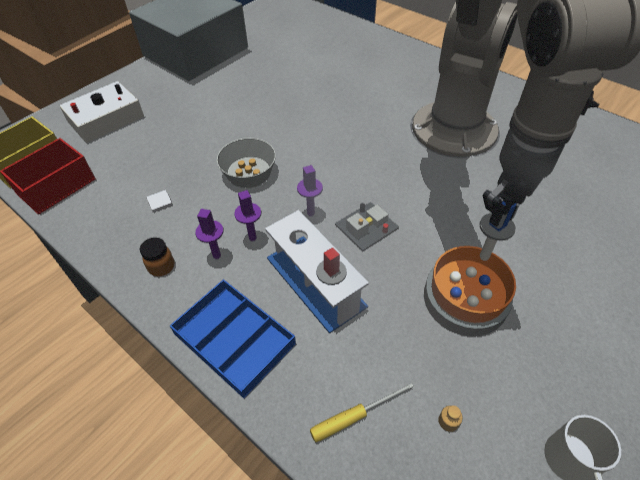

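View pics/t3.png

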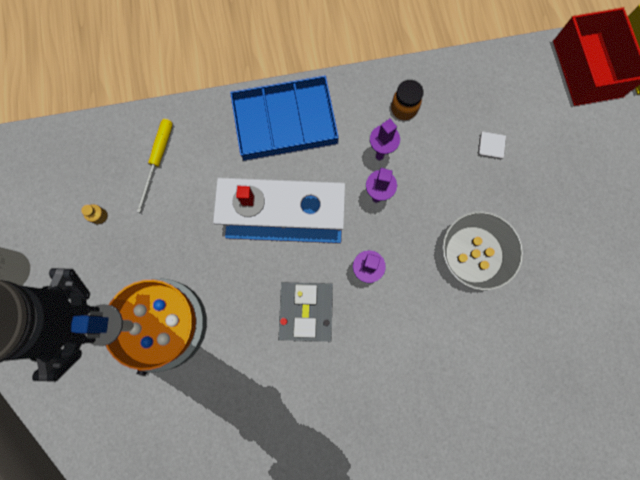

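View pics/w5.png

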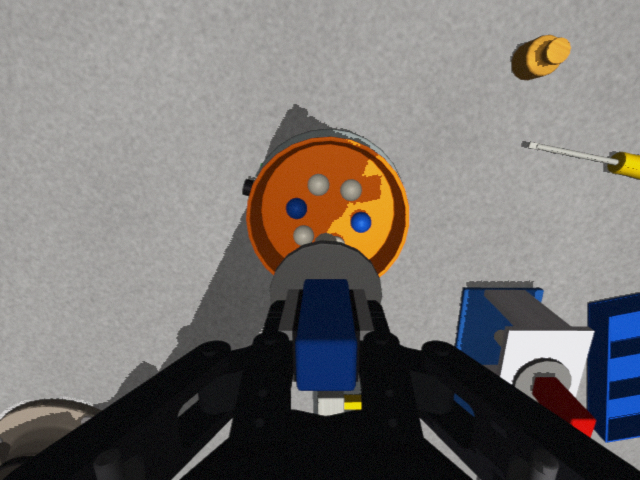

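Request:
play_rows(
  motion=[
    [[-0.004,0.0054,0.04],[0,0,0]],
    [[-0.004,0.0054,0.09],[0,0,0]],
    [[-0.004,0.0054,0.14],[0,0,0]],
    [[-0.004,0.0054,0.19],[0,0,0]],
    [[-0.004,0.0054,0.225],[0,0,0]],
    [[-0.004,0.0054,0.243],[0,0,0]],
    [[-0.004,0.0054,0.245],[0,0,0]],
    [[-0.004,0.0054,0.245],[0,0,0]],
  ],
)

```text
t: 7.05
eef_pos: [0.4732, 0.2999, 0.1513]
tool_rot: [-0.0, 0.783, 0.622, -0.0]
contact_force: [0.0, -0.0, -1.4]
gripper_width: 0.244
```

```bash
cat > circ.py <<'E'
from h import *
import sys,json
# args: list of az:r  (world azimuth deg about bowl axis, radius mm), z
z=float(sys.argv[1]);rows=[]
for a in sys.argv[2:]:
    az,r=map(float,a.split(':'));az=np.radians(az)
    s,t=shift([.4727+r/1000*np.cos(az),.2998+r/1000*np.sin(az),z],-13.2)
    rows.append([s.round(3).tolist(),[0,0,0]])
o,p,_=state();print(o['t'],p,o['contact_force']);print(json.dumps(rows))
E
python3 circ.py .149 3:10 3:20 3:30 3:38 15:40 35:40 55:40 75:40
```

```text
7.05 [0.47319492 0.29989167 0.15127504] [ 0.01705844 -0.04366165 -1.44189378]
[[[0.006, 0.023, 0.006], [0, 0, 0]], [[0.013, 0.047, 0.006], [0, 0, 0]], [[0.02, 0.071, 0.006], [0, 0, 0]], [[0.026, 0.09, 0.006], [0, 0, 0]], [[0.046, 0.087, 0.006], [0, 0, 0]], [[0.074, 0.066, 0.006], [0, 0, 0]], [[0.092, 0.036, 0.006], [0, 0, 0]], [[0.099, 0.002, 0.006], [0, 0, 0]]]
```

Request:
play_rows(
  motion=[
    [[0.006,0.023,0.006],[0,0,0]],
    [[0.013,0.047,0.006],[0,0,0]],
    [[0.02,0.071,0.006],[0,0,0]],
    [[0.026,0.09,0.006],[0,0,0]],
    [[0.046,0.087,0.006],[0,0,0]],
    [[0.074,0.066,0.006],[0,0,0]],
    [[0.092,0.036,0.006],[0,0,0]],
    [[0.099,0.002,0.006],[0,0,0]],
  ],
)

```text
t: 7.85
eef_pos: [0.4809, 0.3405, 0.149]
tool_rot: [-0.001, 0.782, 0.623, 0.0]
contact_force: [0.0, -0.2, -2.2]
gripper_width: 0.249
```

```bash
python3 circ.py .149 95:40 115:40 135:40 155:40 175:40 195:40 215:40 235:40
```

```text
7.85 [0.48093706 0.34054285 0.1489574 ] [ 0.04375603 -0.24475728 -2.19039716]
[[[-0.009, -0.028, -0.0], [0, 0, 0]], [[-0.025, -0.059, -0.0], [0, 0, 0]], [[-0.051, -0.082, -0.0], [0, 0, 0]], [[-0.083, -0.095, -0.0], [0, 0, 0]], [[-0.118, -0.096, -0.0], [0, 0, 0]], [[-0.151, -0.086, -0.0], [0, 0, 0]], [[-0.178, -0.064, -0.0], [0, 0, 0]], [[-0.196, -0.035, -0.0], [0, 0, 0]]]
```

Request:
play_rows(
  motion=[
    [[-0.009,-0.028,0],[0,0,0]],
    [[-0.025,-0.059,0],[0,0,0]],
    [[-0.051,-0.082,0],[0,0,0]],
    [[-0.083,-0.095,0],[0,0,0]],
    [[-0.118,-0.096,0],[0,0,0]],
    [[-0.151,-0.086,0],[0,0,0]],
    [[-0.178,-0.064,0],[0,0,0]],
    [[-0.196,-0.035,0],[0,0,0]],
  ],
)

```text
t: 8.65
eef_pos: [0.4507, 0.2657, 0.1491]
tool_rot: [-0.0, 0.782, 0.623, 0.0]
contact_force: [0.1, -0.2, -1.8]
gripper_width: 0.25
```

```bash
python3 circ.py .149 255:40 275:40 295:40 315:40 335:40 355:40 15:40 35:40; python3 -c "
from h import *
cam('scene','s4.png')"
```

```text
8.65 [0.45073988 0.26570159 0.1491093 ] [ 0.08269268 -0.20911083 -1.84612145]
[[[-0.004, 0.031, 0.0], [0, 0, 0]], [[0.0, 0.065, 0.0], [0, 0, 0]], [[0.016, 0.096, 0.0], [0, 0, 0]], [[0.042, 0.119, 0.0], [0, 0, 0]], [[0.074, 0.132, 0.0], [0, 0, 0]], [[0.109, 0.133, 0.0], [0, 0, 0]], [[0.142, 0.123, 0.0], [0, 0, 0]], [[0.17, 0.101, 0.0], [0, 0, 0]]]
```

View pics/s4.png

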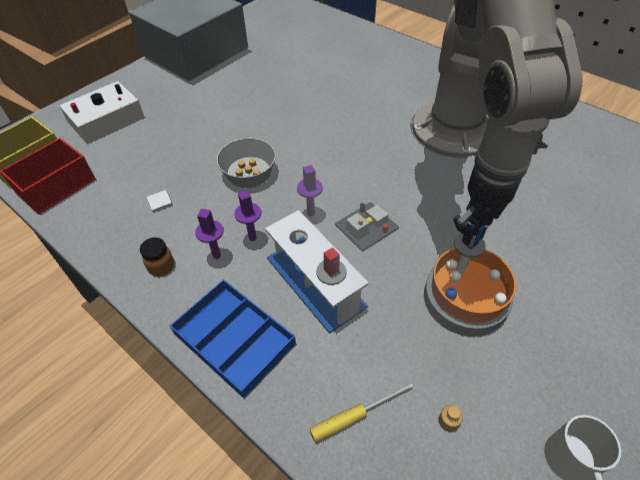

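Request:
play_rows(
  motion=[
    [[-0.004,0.031,0],[0,0,0]],
    [[0,0.065,0],[0,0,0]],
    [[0.016,0.096,0],[0,0,0]],
    [[0.042,0.119,0],[0,0,0]],
    [[0.074,0.132,0],[0,0,0]],
    [[0.109,0.133,0],[0,0,0]],
    [[0.142,0.123,0],[0,0,0]],
    [[0.17,0.101,0],[0,0,0]],
  ],
)

```text
t: 9.5
eef_pos: [0.5084, 0.3213, 0.1483]
tool_rot: [0.0, 0.784, 0.621, -0.0]
contact_force: [-0.0, -0.4, -1.5]
gripper_width: 0.247
```

```bash
python3 circ.py .149 55:40 75:40 95:40 115:40 135:40 155:40 175:40 195:40
```

```text
9.5 [0.5084257  0.32131184 0.14828852] [-0.02178248 -0.39637028 -1.53286794]
[[[0.02, -0.038, -0.002], [0, 0, 0]], [[0.027, -0.072, -0.002], [0, 0, 0]], [[0.022, -0.106, -0.002], [0, 0, 0]], [[0.006, -0.136, -0.002], [0, 0, 0]], [[-0.02, -0.16, -0.002], [0, 0, 0]], [[-0.052, -0.173, -0.002], [0, 0, 0]], [[-0.087, -0.174, -0.002], [0, 0, 0]], [[-0.12, -0.163, -0.002], [0, 0, 0]]]
```

Request:
play_rows(
  motion=[
    [[0.02,-0.038,-0.002],[0,0,0]],
    [[0.027,-0.072,-0.002],[0,0,0]],
    [[0.022,-0.106,-0.002],[0,0,0]],
    [[0.006,-0.136,-0.002],[0,0,0]],
    [[-0.02,-0.16,-0.002],[0,0,0]],
    [[-0.052,-0.173,-0.002],[0,0,0]],
    [[-0.087,-0.174,-0.002],[0,0,0]],
    [[-0.12,-0.163,-0.002],[0,0,0]],
  ],
)

```text
t: 10.3
eef_pos: [0.4336, 0.2877, 0.1492]
tool_rot: [0.001, 0.784, 0.621, -0.0]
contact_force: [-0.0, -0.0, -2.3]
gripper_width: 0.243
```

```bash
cat > b.py <<'E'
from h import *
import sys
A=np.array([.5015+.0023,.282+.002]);B=np.array([.442+.0023,.311+.002])
for n in('top','scene','wrist'):
    c=cam(n,n+sys.argv[1]);P=pts(c)
    m=cv2.inRange(cv2.cvtColor(c['pixels'],cv2.COLOR_RGB2HSV),(105,140,40),(122,255,255))
    k,l,st,ce=cv2.connectedComponentsWithStats(m)
    off={'top':[.0022,.002],'scene':[-.002,-.002],'wrist':[0,0]}[n]
    for i in range(1,k):
        q=onplane(c,*ce[i],.051)[:2]+off
        if st[i,4]>12 and np.hypot(*(q-[.4727,.2998]))<.075: print(n,st[i].tolist(),q.round(4),'rel',((q-[.4727,.2998])*1000).round(1),'dA',np.hypot(*(q-A)).round(4),'dB',np.hypot(*(q-B)).round(4))
o,p,_=state();print(o['t'],p,o['contact_force'])
E
python3 b.py _5.png
```

```text
top [135, 289, 11, 10, 88] [0.5318 0.318 ] rel [59.1 18.2] dA 0.044 dB 0.0876
top [125, 339, 25, 17, 337] [0.4386 0.3337] rel [-34.1  33.9] dA 0.0819 dB 0.0214
top [174, 338, 10, 10, 70] [0.433  0.2598] rel [-39.7 -40. ] dA 0.0748 dB 0.0544
scene [457, 257, 10, 9, 68] [0.4308 0.2559] rel [-41.9 -43.9] dA 0.0782 dB 0.0586
wrist [432, 159, 31, 30, 748] [0.5306 0.316 ] rel [57.9 16.2] dA 0.0417 dB 0.0863
10.45 [0.43500443 0.28766172 0.14910581] [-0.15656247 -0.2613038  -1.57675938]
```

View pics/scene_5.png

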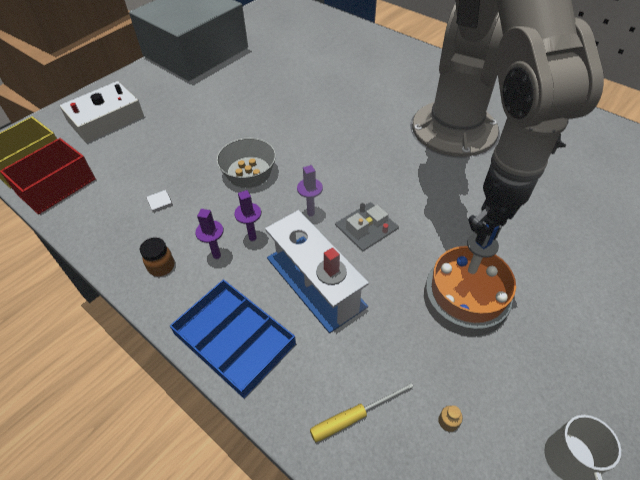

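View pics/top_5.png

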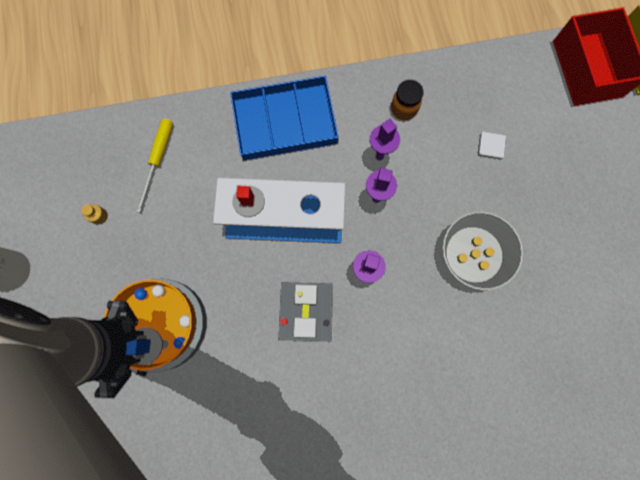

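Request:
play_rows(
  motion=[
    [[0,0,-0.03],[0,0,0]],
    [[0,0,-0.08],[0,0,0]],
    [[0,0,-0.14],[0,0,0]],
    [[0,0,-0.2],[0,0,0]],
    [[0,0,-0.25],[0,0,0]],
    [[0,0,-0.255],[0,0,0]],
    [[0,0,-0.255],[0,0,0]],
  ],
)

```text
t: 11.15
eef_pos: [0.4352, 0.2883, 0.2516]
tool_rot: [0.001, 0.785, 0.62, 0.001]
contact_force: [-0.2, -0.8, -2.5]
gripper_width: 0.249
```

```bash
python3 b.py _6.png; python3 - <<'E'
from h import *
print(shift([.6256,-.0166,.25],-13.2))
c=cam('top')
# hole in rack: non-plate inside plate
P=pts(c);m=((abs(P[...,2]-.1)<.006)).astype(np.uint8)
cs,h=cv2.findContours(m,cv2.RETR_CCOMP,cv2.CHAIN_APPROX_NONE)
for k,x in enumerate(cs):
    if h[0][k][3]>=0 and cv2.contourArea(x)>100:
        e=cv2.minEnclosingCircle(x);p=onplane(c,*e[0],.1);print(e,p+[.0024,.002,0],cv2.contourArea(x))
E
```

```text
top [135, 289, 11, 10, 88] [0.5318 0.318 ] rel [59.1 18.2] dA 0.044 dB 0.0876
top [174, 338, 10, 10, 70] [0.433  0.2598] rel [-39.7 -40. ] dA 0.0748 dB 0.0544
scene [457, 257, 10, 9, 70] [0.4311 0.2561] rel [-41.6 -43.7] dA 0.0779 dB 0.0584
wrist [403, 153, 21, 21, 355] [0.5306 0.3162] rel [57.9 16.4] dA 0.0419 dB 0.0863
wrist [327, 232, 11, 10, 28] [0.4372 0.2617] rel [-35.5 -38.1] dA 0.0702 dB 0.0518
11.3 [0.43442726 0.28734545 0.24996379] [ 0.46786569  0.39289075 -1.63186649]
(array([-0.6288,  0.6407,  0.001 ]), array([-0.0001,  0.0004, -0.0005]))
((310.0, 204.5), 11.10190200805664) [ 0.62596191 -0.01601777  0.1       ] 331.5
((243.9490966796875, 197.35629272460938), 14.747797966003418) [0.66101786 0.09785049 0.1       ] 444.5
```

View pics/wrist_6.png

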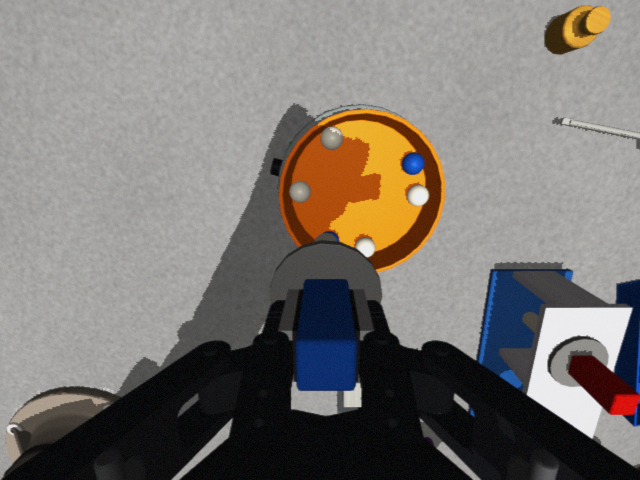

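Request:
play_rows(
  motion=[
    [[-0.05,0.051,0.001],[0,0,0]],
    [[-0.13,0.132,0.001],[0,0,0]],
    [[-0.215,0.219,0.001],[0,0,0]],
    [[-0.3,0.306,0.001],[0,0,0]],
    [[-0.385,0.392,0.001],[0,0,0]],
    [[-0.47,0.479,0.001],[0,0,0]],
    [[-0.56,0.57,0.001],[0,0,0]],
    [[-0.629,0.641,0.001],[0,0.0004,-0.0005]],
  ],
)

```text
t: 12.15
eef_pos: [0.6264, -0.0199, 0.2487]
tool_rot: [-0.001, 0.784, 0.621, -0.001]
contact_force: [0.9, -0.3, -1.9]
gripper_width: 0.248
```

Request:
play_rows(
  motion=[
    [[0,0,0],[0,0,0]],
    [[0,0,0],[0,0,0]],
  ],
)

```text
t: 12.35
eef_pos: [0.6261, -0.0215, 0.247]
tool_rot: [-0.001, 0.785, 0.619, -0.002]
contact_force: [0.2, 0.7, -1.4]
gripper_width: 0.248
```

```bash
python3 - <<'E'
from h import *
cam('scene','s7.png');cam('top','t7.png');o=state()
print(o[0]['t'],o[1],o[0]['tool_rot'],shift([.6256,-.0165,.25],-13))
E
```

```text
12.45 [ 0.62562157 -0.01823968  0.24792788] [-0.00144891  0.78357941  0.62128856 -0.00131536] (array([ 0.0042, -0.0011, -0.0052]), array([-0.0006,  0.    , -0.0005]))
```

View pics/s7.png

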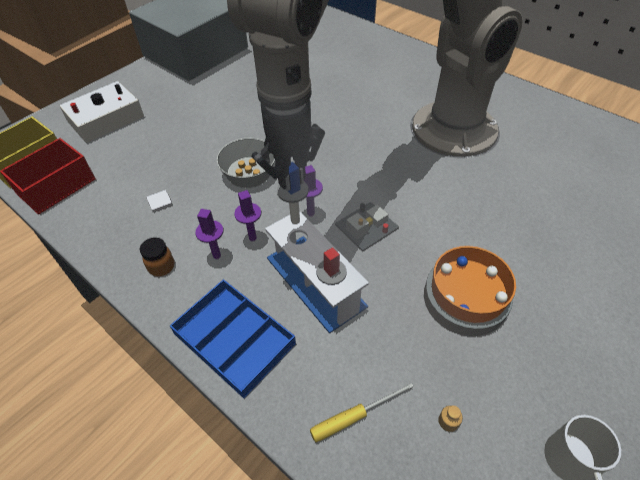

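Request:
play_rows(
  motion=[
    [[0.004,-0.001,0.01],[-0.0006,0,-0.0005]],
    [[0.004,-0.001,0.05],[-0.0006,0,-0.0005]],
    [[0.004,-0.001,0.1],[-0.0006,0,-0.0005]],
    [[0.004,-0.001,0.16],[-0.0006,0,-0.0005]],
    [[0.004,-0.001,0.22],[-0.0006,0,-0.0005]],
    [[0.004,-0.001,0.27],[-0.0006,0,-0.0005]],
    [[0.004,-0.001,0.295],[-0.0006,0,-0.0005]],
    [[0.004,-0.001,0.295],[-0.0006,0,-0.0005]],
  ],
)

```text
t: 13.25
eef_pos: [0.6238, -0.0154, 0.1286]
tool_rot: [-0.001, 0.782, 0.623, -0.001]
contact_force: [-0.4, 0.2, -1.5]
gripper_width: 0.249
```

```bash
python3 w.py w8.png;python3 - <<'E'
from h import *
o=state();print(o[0]['contact_force'],o[0]['tool_rot'],shift([.6257,-.0165,.1192],-13.1))
E
```

```text
[ 0.6266 -0.0062  0.1634] ((624.648193359375, -13.980487823486328), (18.87544822692871, 22.33353614807129), 75.15177917480469)
13.3 [ 0.62480562 -0.01553643  0.12989211] (array([-0.0017,  0.0035,  0.0297]), array([-0.0001,  0.    ,  0.0002]))
[-0.41408629 -0.33602796 -1.42225715] [-3.01676345e-04  7.82173996e-01  6.23059924e-01 -2.81590901e-04] (array([-0.0018,  0.0027,  0.0267]), array([-0.0001,  0.    ,  0.0005]))
```

View pics/w8.png

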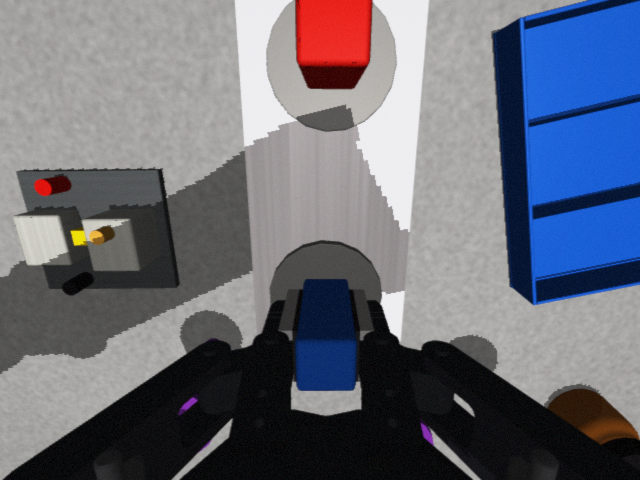

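In the hole; lower the last 10 mm onto the plate.

Request:
play_rows(
  motion=[
    [[-0.002,0.003,0.008],[0,0,0]],
    [[-0.002,0.003,0.015],[0,0,0]],
    [[-0.002,0.003,0.022],[0,0,0]],
    [[-0.002,0.003,0.026],[0,0,0]],
    [[-0.002,0.003,0.027],[0,0,0]],
    [[-0.002,0.003,0.027],[0,0,0]],
    [[-0.002,0.003,0.027],[0,0,0]],
  ],
)

```text
t: 14.0
eef_pos: [0.6258, -0.0166, 0.1192]
tool_rot: [-0.0, 0.782, 0.623, -0.0]
contact_force: [-0.1, -0.2, 0.4]
gripper_width: 0.246
```

```bash
python3 w.py w9.png;python3 - <<'E'
from h import *
o=state();print(o[0]['contact_force'],o[0]['tool_rot'],shift([.6257,-.0165,.1192],-13.1))
E
```

```text
[ 0.6264 -0.0151  0.1615] ((626.1766967773438, -16.816814422607422), (22.533061981201172, 22.091407775878906), 77.3427963256836)
collar 3655 ((625.576416015625, -16.735929489135742), 28.86906623840332)
14.05 [ 0.62583532 -0.01664587  0.1192327 ] (array([0.0004, 0.0003, 0.0031]), array([-0.0001,  0.    ,  0.0002]))
[-0.66581751 -0.46588476  0.74454324] [-2.19765558e-04  7.82191367e-01  6.23038168e-01 -2.40867942e-04] (array([ 0.0003, -0.0004,  0.0001]), array([-0.0001,  0.    ,  0.0005]))
```

Request:
play_rows(
  motion=[
    [[0,0,0.001],[0,0,0]],
    [[0,0,0.001],[0,0,0]],
    [[0,0,0.001],[0,0,0]],
    [[0,0,0.001],[0,0,0]],
    [[0,0,0.001],[0,0,0]],
    [[0,0,0.001],[0,0,0]],
    [[0,0,0.001],[0,0,0]],
    [[0,0,0.001],[0,0,0]],
  ],
  fingers=50,
)

```text
t: 14.85
eef_pos: [0.6259, -0.0166, 0.1189]
tool_rot: [-0.0, 0.782, 0.623, -0.0]
contact_force: [-0.7, 0.3, 0.1]
gripper_width: 0.588
```

Request:
play_rows(
  motion=[
    [[0,0,-0.02],[0,0,0]],
    [[0,0,-0.06],[0,0,0]],
    [[0,0,-0.12],[0,0,0]],
    [[0,0,-0.2],[0,0,0]],
    [[0,0,-0.28],[0,0,0]],
    [[0,0,-0.34],[0,0,0]],
    [[0,0,-0.38],[0,0,0]],
    [[0,0,-0.38],[0,0,0]],
  ],
)

```text
t: 15.65
eef_pos: [0.6276, -0.0162, 0.2752]
tool_rot: [0.002, 0.782, 0.623, 0.002]
contact_force: [0.8, -0.4, -0.4]
gripper_width: 0.583
```

Request:
play_rows(
  motion=[
    [[0,0,0],[0,0,0]],
    [[0,0,0],[0,0,0]],
    [[0,0,0],[0,0,0]],
  ],
)

```text
t: 15.95
eef_pos: [0.6271, -0.0163, 0.2743]
tool_rot: [0.001, 0.782, 0.623, 0.002]
contact_force: [0.2, -0.3, -0.2]
gripper_width: 0.588
```

```bash
python3 w.py w10.png; python3 b.py _10.png
```

```text
[ 0.6263 -0.0159  0.1617] ((625.7405395507812, -16.725942611694336), (20.827054977416992, 20.67413330078125), 77.16647338867188)
collar 1571 ((625.7379760742188, -17.664424896240234), 28.97134017944336)
16.0 [ 0.62714248 -0.01629964  0.27423948] (array([-0.0016, -0.0043,  0.3906]), array([ 0.0007, -0.0002,  0.0002]))
top [135, 289, 11, 10, 88] [0.5318 0.318 ] rel [59.1 18.2] dA 0.044 dB 0.0876
top [174, 338, 10, 10, 70] [0.433  0.2598] rel [-39.7 -40. ] dA 0.0748 dB 0.0544
scene [457, 256, 10, 10, 70] [0.4308 0.256 ] rel [-41.9 -43.8] dA 0.0782 dB 0.0585
16.15 [ 0.62738404 -0.01626226  0.27454896] [-0.13800922  0.00855157 -0.79428107]
```

View pics/scene_10.png

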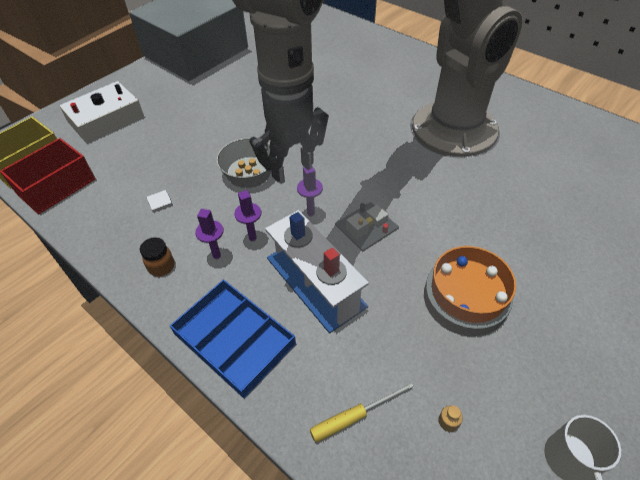

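View pics/wrist_10.png

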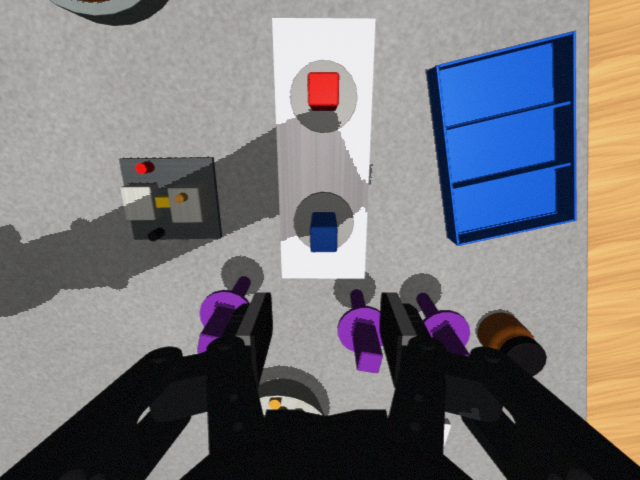

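View pics/top_10.png

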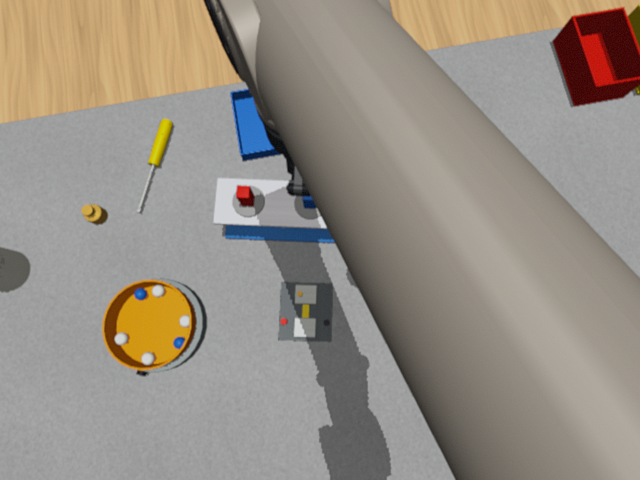

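```bash
python3 -c "
from station import bot
print(bot.hand_in())"
```

```text
the job is handed in; nothing more can be done
None
```

The job is done and handed in at about 16 s. I took the blue-grip rod from its hole, stirred the beads in the orange bowl for about one and a half turns with the tip roughly 5 mm above its floor, and hung the rod back in the same hole.

**Beads:** both blue beads are still in the bowl. They lie at about (59, 18) mm and (-40, -41) mm from its axis. The nearest start position to each is about 44 mm and 54 mm away, so whichever bead is which, both moved well over 2 cm. All six beads are in the top picture.

**Rod:** after release its grip top measured (0.6257, -0.0167) m at 0.162 m height, the same as before the pick to within about 1 mm. It stands upright, with the collar down on the rack, and the gripper is clear above it.

**Disagreements:** the top and scene cameras differed by about 4–5 mm, so I used their mean. For the rod, the wrist camera agreed with that mean. The white beads were moved by the stirring too. Nothing else was disturbed, as far as the pictures show.

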